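# Hook the bird carton forward from the deep shelf

## Robot

A 6-joint arm with a two-finger parallel gripper is mounted at the origin on the work surface. World frame = base frame: x ahead of the robot, y to its left, z up, the work surface at z = 0. Lengths are in m, angles in rad, forces in N, time in s.
With the tool pointing down it reaches from about 0.4 to 0.925 m from the base axis. Payload 12.5 kg.
Tool frame: the origin (TCP) lies on the mounting face of the last link; the fingertips stand 190 mm ahead of it and the grasp point (between the pads) lies 171 mm ahead of it; z points along the fingers, y is the line along which they close (so a half turn about z gives the same grasp; the last joint's range is limited). The gripper opens to 95 mm and grips with 3 to 60 N. Pads are 20 mm wide; open, the fingers measure 119 mm over their backs; the gripper's body (75 mm by 180 mm) begins 59 mm behind the grasp point.
Start: joints at [1.174, 0.491, 1.559, -0, 1.092, -0.106], TCP at [0.179, 0.599, 0.405] pointing down, gripper open.
Joint ranges: [-3.1, 3.1], [-0.84, 2.19], [0.05, 2.79], [-1.13, 4.28], [0.06, 2.93], [-2.69, 2.69]. Speed limits (rad/s): [2.22, 2.22, 2.79, 3.14, 3.14, 3.14].

## Interface

Orientations are given as a 3x3 rotation matrix whose columns are the frame's x, y, z axes.
In Python, from bench import arm gives the robot as it stands.
- The arm moves only by the shell command python3 -m handwheel 'ROWS' [FORCE]. ROWS is JSON, a list of rows, each an object of numbers: "x", "y", "z": the shift along the tool's x, y, z in mm; "wx", "wy", "wz": the turn, a rotation vector about the tool's x, y, z in degrees; "jaw": the opening, from 0 (shut) to 1 (fully open). A call has 1 to 10 rows; each row shifts and turns the commanded pose from where the row before left it, along the tool's axes as they then stand; what a row does not reach is not made up. A row lasts 1/12 s, in which the tool goes at most 41.7 mm and 7.16 degrees, less where a joint would pass 70% of its speed; a pose out of reach is approached as far as the arm can. A call with a gripper value outside its range is refused whole. The fingers move at their own pace and stop on an object; FORCE is the grip in N (left out, the last holds). Time passes only in rows, so rows that do not move let the fingers close. It gives the time, the measured TCP pose, the force, the opening and the grip force at its end, in the units of the state.
- arm.get_obs(): the state, without advancing time (a new reading comes with each control period).
- arm.grab_frame(name): name is "scene" or "top" or "wrist"; returns the picture (480x640x3 uint8, red, green, blue); there is no depth.
- arm.camera_params(name): a dict with "camera_matrix" (3x3 intrinsics, pixels), "dist_coeffs" ([k1, k2, p1, p2, k3] as OpenCV has them; the pictures are not rectified), "pose" (4x4, takes a point from camera to world coordinates); the wrist camera has in their place "hand_eye" (4x4, takes a point from camera to tool coordinates, whose origin is the TCP and whose axes are the flange's). Camera axes: x right, y down, z forward; pixel columns grow to the right and rows downward; lengths in m; the calibration is good to about 2 mm. A picture is of the moment at which its call begins: read the wrist's pose just before it. camera_params takes no time and is no camera call.
- arm.close_job(): hands the job in; it is judged then, once.
The state is a dict: "time_s": time; "joint_positions": joint angles; "qd": joint speeds; "effort": joint torques, N m; "ee_pos": TCP position; "ee_rot": TCP orientation; "wrist_force": force on the tool from outside, world axes, zero at the start; "torque": the same for the moment, N m; "grip_width": finger opening in m; "grasp_force": force on a finger pad.
Only numpy, scipy, OpenCV 4.12 (cv2) and the standard library are available. Lean on these libraries where they do the work, as an engineer would, in place of code of your own. Each camera call takes 0.05 s, during which the arm holds its last target. There are 200 camera calls.

## Task

Take the stock hook by its wooden handle, let its blade down behind the front wall of the carton that holds the carved bird, and drag that carton straight forward until its front stands about 50 mm out past the front edge of the shelf. Pull only with the hook, not with the gripper or arm, and leave the carton of paint jars where it is. Then stand the hook upright on its foot on the bench, clear of the carton.

Things in the scene. Friction and masses are not known exactly. Their poses are not given: they have to be found in the camera images.
- hook: Stock hook standing on the bench; 0.33 kg, stable. Dark wood handle 50 (x) x 34 (y) mm, z 8 to 82, on a steel foot 84 x 46 x 8 (x -32 to 52). A flat steel arm (10 wide, z 69 to 75) runs from the handle along +x to a blade hanging at its end: 30 wide (y), x 100 to 104, from z 75 down to 25 mm. Origin: foot's underside, below the handle's centre; x to the blade, z up.
- bird_carton: Open cardboard carton with one carved wooden bird fixed in it: 200 (x) x 124 (y) x 60 mm high, walls 5, 0.4 to 0.85 kg, free to slide. Origin: middle of the front face's lower edge; x points back into the shelf, z up. Front wall: x 0 to 5, rim at z 60. Behind it is free to x 45 (bill, z 103; the bird's body starts at x 60; its top is at z 128).
- jar_carton: The same carton with six white paint jars with grey lids (79 mm high) instead of the bird, in another bay of the shelf; to be left where it is. Origin and axes as for bird_carton.
- shelf: Fixed white shelf, 434 (y) x 320 mm (x), floor 15 thick; three 134 mm bays between walls 75 high, open in front and above but for a board over the last 70 mm (235 high). Cartons stand square in bays that vary, fronts 40 to 75 behind the front edge; one bay has boards 54 high. Origin: middle of the front edge, at bench height; x points back: a front at negative x stands out.
Mind the look-alikes: they are no part of the job. What is shaped like the hook but blue or pink is not meant. What is shaped like the bird_carton but blue is not meant.

How it is judged:
On the way:
1. the hook, its blade let down behind the carton's front wall, draws the bird carton: the blade's end is below the rim and the carton has come at least 20 mm (contact force between hook and bird_carton above 0.2 N and z of hook in the frame of bird_carton below 0.033 m and x of hook in the frame of bird_carton above -0.13 m and distance of bird_carton from where it was at the start of the episode above 0.02 m), for 0.04 s.
At the end, for the whole second after the job is handed in: The bird carton stands level on the shelf with its front 30 to 70 mm out past the shelf's front edge, at rest; the hook stands upright (within about 6 degrees) on the bench, not touching the carton; the jar carton is within 20 mm of where it was (x of bird_carton in the frame of shelf between -0.07 and -0.03 m and angle between each of bird_carton, hook's own z axis and vertical below 0.1 rad and height (world z) of bird_carton above 0.008 m and linear speed of each of bird_carton, hook below 0.02 m/s and height (world z) of hook below 0.008 m and contact force between hook and bird_carton below 0.05 N and distance of jar_carton from where it was at the start of the episode below 0.02 m).
It fails at once if the gripper or arm pushes the bird carton itself (more than 2 N) (contact force between any of the fingers, the arm and bird_carton above 2 N).
It fails at once if the jar carton is moved more than 20 mm (distance of jar_carton from where it was at the start of the episode above 0.02 m).
It also fails if it takes over 51 s, if anything falls off the work surface, if the arm or the gripper's body presses on something with over 40 N, if the wrist force passes 120 N, or if a joint passes its speed limit or range.

## Working session

There is one attempt and no reset: what is moved stays moved. The work goes in short steps, Python scripts to look and compute and a shell command to move; the robot and the scene stay as the last step left them, time stands still between calls to the robot, and variables do not carry over. Pictures are saved under pics/ and viewed, at most 10 in all, crops included, and the job is handed in when it is done.

```bash
mkdir -p pics; ls; cat > h.py <<'E'
import numpy as np,cv2,json
from bench import arm
def cam(n,T=None):
    p=arm.camera_params(n);K=np.array(p["camera_matrix"]);d=np.array(p["dist_coeffs"])
    P=np.array(p["pose"]) if "pose" in p else T@np.array(p["hand_eye"])
    return K,d,P
def tcp():
    o=arm.get_obs();T=np.eye(4);T[:3,:3]=o["ee_rot"];T[:3,3]=o["ee_pos"];return T
def onplane(c,uv,z):
    K,d,P=c
    q=cv2.undistortPoints(np.array(uv,float).reshape(-1,1,2),K,d)[:,0]
    r=np.c_[q,np.ones(len(q))]@P[:3,:3].T
    return P[:3,3]+r*((z-P[2,3])/r[:,2])[:,None]
def proj(c,X):
    K,d,P=c;I=np.linalg.inv(P)
    return cv2.projectPoints(np.array(X,float).reshape(-1,1,3),cv2.Rodrigues(I[:3,:3])[0],I[:3,3],K,d)[0][:,0]
E
python3 - <<'E'
from h import *
o=arm.get_obs();print(o)
for n in("scene","top"):
    cv2.imwrite(f"pics/{n}0.png",arm.grab_frame(n)[:,:,::-1]);print(n,cam(n))
E
```

```text
pics
{'time_s': 0.0, 'joint_positions': array([ 1.17441040e+00,  4.91570022e-01,  1.55945066e+00,  1.14974301e-05,
        1.09170270e+00, -1.05585081e-01]), 'qd': array([-7.71875876e-04,  1.37009945e-03,  2.97404009e-04, -8.76348000e-05,
       -9.55479978e-04,  5.33696223e-04]), 'effort': array([-1.72780328e-03, -6.12644577e+01, -2.58184826e+01,  6.91753719e-02,
        4.81513655e-02, -1.19894776e-04]), 'ee_pos': array([0.17915604, 0.59873945, 0.40415471]), 'ee_rot': array([[-9.58013013e-01,  2.86724376e-01, -4.45970446e-04],
       [ 2.86724694e-01,  9.58012458e-01, -1.03911282e-03],
       [ 1.29306270e-04, -1.12335434e-03, -9.99999361e-01]]), 'wrist_force': array([ 0.54198218, -0.20688724,  0.45515932]), 'torque': array([ 0.01530669, -0.02353792, -0.04174235]), 'grasp_force': 0.0, 'grip_width': 0.09520340940057062}
scene (array([[497.33126544,   0.        , 318.74294322],
       [  0.        , 497.33126544, 246.53177952],
       [  0.        ,   0.        ,   1.        ]]), array([0.0102704, 0.       , 0.       , 0.       , 0.       ]), array([[-0.73903437,  0.54379921, -0.39763127,  1.01539135],
       [ 0.67366508,  0.59821721, -0.43394876,  0.3501134 ],
       [ 0.00188887, -0.58857335, -0.80844161,  1.05052593],
       [ 0.        ,  0.        ,  0.        ,  1.        ]]))
top (array([[620.94989052,   0.        , 318.16657109],
       [  0.        , 620.94989052, 249.46843224],
       [  0.        ,   0.        ,   1.        ]]), array([-0.22354211,  0.        ,  0.        ,  0.        ,  0.        ]), array([[-0.01809894, -0.98017718,  0.1972945 ,  0.23891016],
       [-0.99982159,  0.01667616, -0.0088706 , -0.16906875],
       [ 0.00540465, -0.19741985, -0.98030413,  1.49726323],
       [ 0.        ,  0.        ,  0.        ,  1.        ]]))
```

View pics/scene0.png

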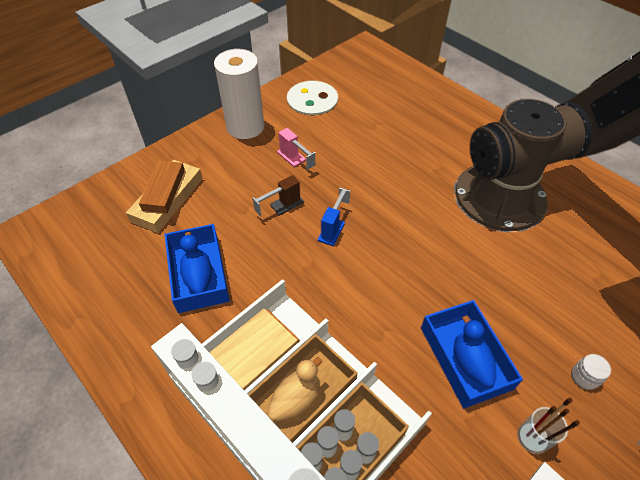

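View pics/top0.png

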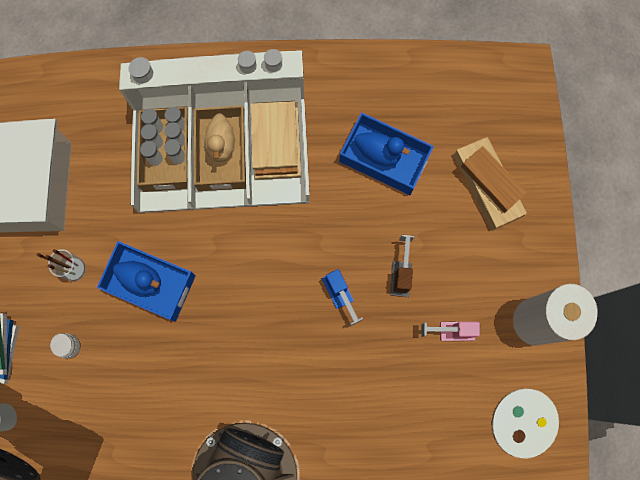

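Both views agree. Hook candidates in the top view are brown (402,275), blue (336,285) and pink (460,330); the wooden one is the brown one. Carton candidates are the cardboard one with the bird (220,148), the blue ones (385,152) and (147,280), and the jars (163,148); I choose (220,148). Next: a close crop of both choices.

```bash
python3 - <<'E'
from h import *
im=cv2.imread("pics/top0.png")
a=cv2.resize(im[225:305,360:440],None,fx=5,fy=5,interpolation=cv2.INTER_CUBIC)
b=cv2.resize(im[85:215,120:315],(600,400),interpolation=cv2.INTER_CUBIC)[:, :400]
cv2.imwrite("pics/crop1.png",np.hstack([a,b]))
E
```

```text
(no output)
```

View pics/crop1.png

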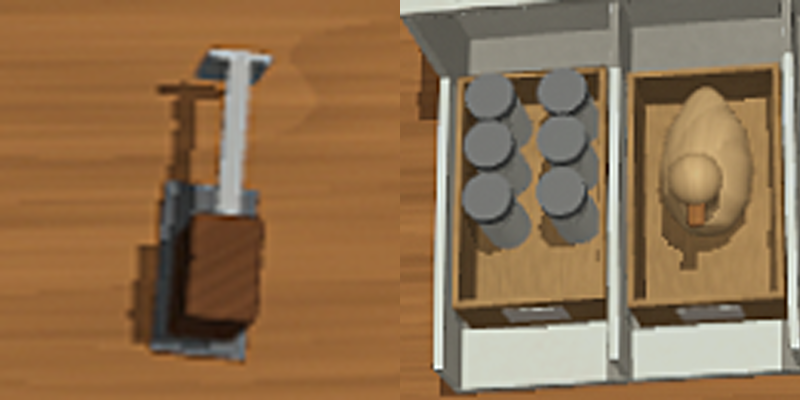

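The crop shows the dark wood handle with its steel arm and blade (blade end at pixel 408,236), and the cardboard carton with the wooden bird. Its front rim runs from about (195,182) to (244,180).

```bash
python3 - <<'E'
from h import *
c=cam("top")
np.set_printoptions(precision=4,suppress=True)
f=lambda u:(np.array(u,float)/5+[360,225])
h=onplane(c,f([[192,213],[263,218],[256,320],[185,315]]),.082);print("handle",h[:,:2],h.mean(0),[np.linalg.norm(h[i]-h[i-1]) for i in range(4)])
print("blade top",onplane(c,f([[210,50],[270,57],[240,53]]),.075))
g=lambda u:((np.array(u,float)-[400,0])/3.077+[120,85])
r=onplane(c,g([[632,301],[784,293],[778,67],[630,74]]),.075);print("rim",r,[np.linalg.norm(r[i]-r[i-1]) for i in range(4)])
print("walltops",onplane(c,g([[439,370],[615,362],[796,349]]),.09))
print("floor front",onplane(c,g([[460,390],[780,374]]),.015))
E
```

```text
handle [[ 0.4776 -0.3674]
 [ 0.4746 -0.4006]
 [ 0.4269 -0.3952]
 [ 0.4299 -0.3622]] [ 0.4523 -0.3813  0.082 ] [np.float64(0.04797533949746628), np.float64(0.03334377310481921), np.float64(0.04804138096844608), np.float64(0.033142059667204064)]
blade top [[ 0.5566 -0.3803  0.075 ]
 [ 0.5528 -0.4088  0.075 ]
 [ 0.5549 -0.3946  0.075 ]]
rim [[ 0.6943  0.1114  0.075 ]
 [ 0.6979 -0.0087  0.075 ]
 [ 0.8905 -0.0011  0.075 ]
 [ 0.8885  0.1201  0.075 ]] [np.float64(0.19442724645329543), np.float64(0.1201764028109809), np.float64(0.19281433594481504), np.float64(0.12123041795948328)]
walltops [[ 0.6377  0.2604  0.09  ]
 [ 0.6406  0.1203  0.09  ]
 [ 0.6478 -0.0201  0.09  ]]
floor front [[0.6415 0.2646 0.015 ]
 [0.6489 0.0006 0.015 ]]
```

Sizes check out (handle 48x33, carton 193x121 mm, blade 103 mm from the handle). The hook is at (0.452,-0.381) with yaw about -7°. The carton front is at x≈0.695, y≈0.051 with yaw about 2°, and the shelf edge is at x≈0.646. I start by turning and moving across.

```bash
cat >> h.py <<'E'
def delta(p,yaw):
    "tool-axis shift (mm) to TCP p, and wz (deg) to have tool y at 90+yaw"
    T=tcp();d=np.array(p)-T[:3,3];y=T[:3,1]
    w=-(90+yaw-np.degrees(np.arctan2(y[1],y[0])))
    print("tcp",T[:3,3].round(4),"shift",(T[:3,:3].T@d*1000).round(1),"wz",round((w+180)%360-180,2))
E
python3 -m handwheel '[{"wz":-4.9},{"wz":-4.9},{"x":-28,"y":-30},{"x":-28,"y":-30},{"x":-28,"y":-30},{"x":-28,"y":-30},{"x":-28,"y":-30},{"x":-28,"y":-30},{"x":-28,"y":-30},{"x":-28,"y":-30}]'
python3 -c "
from h import *
delta([.452,-.381,.3],-7)"
```

```text
tcp [0.1792 0.5987 0.4042] shift [-542.3 -860.3  105. ] wz -9.66invalid input
```

```bash

python3 -m handwheel '[{"x":0,"y":0,"z":0,"wx":0,"wy":0,"wz":-4.9,"jaw":1},{"x":0,"y":0,"z":0,"wx":0,"wy":0,"wz":-4.9,"jaw":1}]'; python3 -m handwheel --help
python3 -c "
from h import *
delta([.452,-.381,.3],-7)"
```

```text
time_s: 0.27
ee_pos: [0.1792, 0.5988, 0.4044]
ee_rot: [[-0.993, 0.116, -0.0], [0.116, 0.993, -0.001], [0.0, -0.001, -1.0]]
wrist_force: [0.0, -0.3, -1.2]
grip_width: 0.0952
grasp_force: 0.0
tcp [0.1792 0.5988 0.4044] shift [-384.5 -941.5  104.9] wz 0.35invalid input: not JSON, or not a number
```

```bash

python3 -m handwheel '[{"x":-28,"y":-30,"jaw":1},{"x":-28,"y":-30,"jaw":1},{"x":-28,"y":-30,"jaw":1},{"x":-28,"y":-30,"jaw":1},{"x":-28,"y":-30,"jaw":1},{"x":-28,"y":-30,"jaw":1},{"x":-28,"y":-30,"jaw":1},{"x":-28,"y":-30,"jaw":1},{"x":-20,"y":-36,"jaw":1}]'
python3 -c "
from h import *
delta([.452,-.381,.35],-7)"
```

```text
tcp [0.1792 0.5988 0.4044] shift [-384.5 -941.5   54.9] wz 0.35invalid input
```

Rows evidently need all seven keys.

```bash

python3 -m handwheel '[{"x":-28,"y":-30,"z":0,"wx":0,"wy":0,"wz":0,"jaw":1},{"x":-28,"y":-30,"z":0,"wx":0,"wy":0,"wz":0,"jaw":1},{"x":-28,"y":-30,"z":0,"wx":0,"wy":0,"wz":0,"jaw":1},{"x":-28,"y":-30,"z":0,"wx":0,"wy":0,"wz":0,"jaw":1},{"x":-28,"y":-30,"z":0,"wx":0,"wy":0,"wz":0,"jaw":1},{"x":-28,"y":-30,"z":0,"wx":0,"wy":0,"wz":0,"jaw":1},{"x":-28,"y":-30,"z":0,"wx":0,"wy":0,"wz":0,"jaw":1},{"x":-28,"y":-30,"z":0,"wx":0,"wy":0,"wz":0,"jaw":1},{"x":-20,"y":-36,"z":0,"wx":0,"wy":0,"wz":0,"jaw":1}]'
python3 -c "
from h import *
delta([.452,-.381,.35],-7)"
```

```text
time_s: 1.02
ee_pos: [0.39, 0.2941, 0.4046]
ee_rot: [[-0.993, 0.12, 0.001], [0.12, 0.993, 0.0], [-0.001, 0.0, -1.0]]
wrist_force: [0.3, -0.2, -0.6]
grip_width: 0.0951
grasp_force: 0.0
tcp [0.39   0.2941 0.4046] shift [-142.3 -662.9   54.4] wz 0.13
```

```bash

python3 -m handwheel '[{"x":-12,"y":-38,"z":0,"wx":0,"wy":0,"wz":0,"jaw":1},{"x":-12,"y":-38,"z":0,"wx":0,"wy":0,"wz":0,"jaw":1},{"x":-12,"y":-38,"z":0,"wx":0,"wy":0,"wz":0,"jaw":1},{"x":-12,"y":-38,"z":0,"wx":0,"wy":0,"wz":0,"jaw":1},{"x":-8,"y":-38,"z":0,"wx":0,"wy":0,"wz":0,"jaw":1},{"x":-8,"y":-38,"z":0,"wx":0,"wy":0,"wz":0,"jaw":1},{"x":-8,"y":-38,"z":0,"wx":0,"wy":0,"wz":0,"jaw":1},{"x":-8,"y":-38,"z":0,"wx":0,"wy":0,"wz":0,"jaw":1},{"x":-8,"y":-38,"z":0,"wx":0,"wy":0,"wz":0,"jaw":1},{"x":-8,"y":-38,"z":0,"wx":0,"wy":0,"wz":0,"jaw":1}]'
python3 -m handwheel '[{"x":-7,"y":-38,"z":0,"wx":0,"wy":0,"wz":0,"jaw":1},{"x":-7,"y":-38,"z":0,"wx":0,"wy":0,"wz":0,"jaw":1},{"x":-7,"y":-38,"z":0,"wx":0,"wy":0,"wz":0,"jaw":1},{"x":-7,"y":-38,"z":0,"wx":0,"wy":0,"wz":0,"jaw":1},{"x":-7,"y":-38,"z":0,"wx":0,"wy":0,"wz":0,"jaw":1},{"x":-7,"y":-38,"z":0,"wx":0,"wy":0,"wz":0,"jaw":1},{"x":0,"y":-25,"z":0,"wx":0,"wy":0,"wz":0,"jaw":1},{"x":0,"y":0,"z":0,"wx":0,"wy":0,"wz":0,"jaw":1},{"x":0,"y":0,"z":0,"wx":0,"wy":0,"wz":0,"jaw":1}]'
python3 - <<'E'
from h import *
delta([.452,-.381,.35],-7)
T=tcp();im=arm.grab_frame("wrist")[:,:,::-1];cv2.imwrite("pics/w1.png",im);np.save("T1.npy",T)
c=cam("wrist",T);print(proj(c,[[.452,-.381,.082],[.5549,-.3946,.075]]))
E
```

```text
time_s: 1.85
ee_pos: [0.438, -0.0951, 0.4047]
ee_rot: [[-0.993, 0.12, -0.0], [0.12, 0.993, 0.0], [0.0, 0.0, -1.0]]
wrist_force: [0.7, 0.6, 0.6]
grip_width: 0.095
grasp_force: 0.0
time_s: 2.6
ee_pos: [0.4494, -0.3504, 0.4039]
ee_rot: [[-0.993, 0.122, -0.001], [0.122, 0.993, 0.001], [0.001, 0.001, -1.0]]
wrist_force: [-0.3, 0.9, 0.0]
grip_width: 0.0949
grasp_force: 0.0
tcp [ 0.4494 -0.3504  0.4039] shift [ -6.3 -30.2  53.9] wz 0.02
[[281.03114618 229.47678775]
 [284.1414765  335.28094246]]
```

View pics/w1.png

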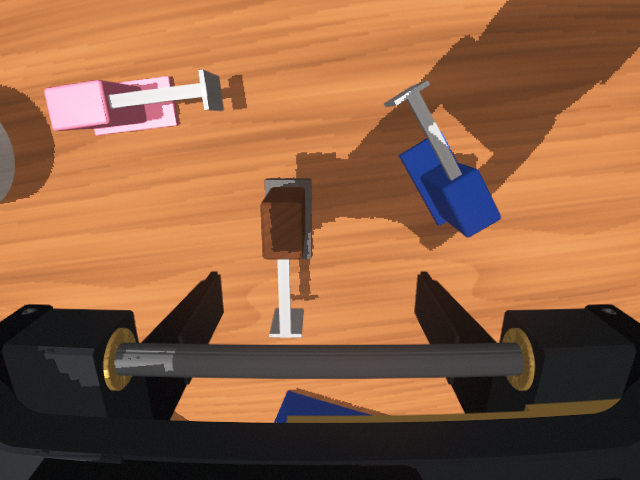

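The wrist view shows the brown hook below the open fingers: handle top around (284,223), arm running from (284,260) to the blade at (286,335). I compute its axis line from that.

```bash
python3 - <<'E'
from h import *
T=np.load("T1.npy");c=cam("wrist",T);im=cv2.imread("pics/w1.png")
g=im.astype(int);m=(g.min(2)>150)&(np.ptp(g,axis=2)<35)
for r in (265,285,305,318):
    x=np.flatnonzero(m[r,265:305])+265;print(r,x.min(),x.max(),onplane(c,[[x.min(),r],[x.max()+1,r]],.075)[:,:2].round(4).tolist())
dk=(g[:,:,2]<120)&(g[:,:,2]>g[:,:,0]+15)
for r in (195,205,220,235,250,256,260):print(r,[int(v) for v in g[r,255:320:4,2]])
print([int(v) for v in g[180:266:4,274,2]])
print(onplane(c,[[284,258],[270,334],[303,334]],.082).round(4))
E
```

```text
265 278 288 [[0.4853, -0.3894], [0.4865, -0.3799]]
285 279 289 [[0.5041, -0.3914], [0.5053, -0.3818]]
305 279 289 [[0.5235, -0.3945], [0.5247, -0.3847]]
318 279 289 [[0.5365, -0.3965], [0.5377, -0.3866]]
195 [208, 207, 207, 69, 62, 61, 61, 63, 66, 60, 59, 58, 53, 71, 93, 120, 119]
205 [209, 208, 141, 132, 87, 78, 85, 83, 78, 74, 78, 76, 52, 72, 99, 125, 125]
220 [225, 222, 137, 141, 88, 80, 80, 80, 75, 81, 77, 75, 50, 70, 83, 135, 134]
235 [227, 227, 122, 137, 92, 82, 79, 76, 76, 79, 77, 74, 52, 68, 88, 230, 229]
250 [222, 227, 115, 141, 134, 78, 82, 89, 87, 78, 82, 89, 66, 71, 89, 225, 228]
256 [215, 214, 132, 133, 136, 136, 136, 135, 145, 145, 143, 132, 72, 120, 100, 217, 216]
260 [225, 221, 219, 217, 218, 219, 238, 235, 238, 217, 216, 135, 122, 122, 212, 211, 214]
[138, 141, 59, 61, 63, 64, 76, 83, 82, 78, 80, 84, 75, 82, 81, 77, 78, 79, 135, 135, 217, 214]
[[ 0.477  -0.3823  0.082 ]
 [ 0.5479 -0.4059  0.082 ]
 [ 0.5514 -0.3763  0.082 ]]
```

Wrist and top views agree: hook at (0.452,-0.380), yaw -7.5°. I go down to a grasp height of 55 mm.

```bash

python3 -m handwheel '[{"x":-3,"y":-15,"z":0,"wx":0,"wy":0,"wz":0.5,"jaw":1},{"x":-3,"y":-14,"z":0,"wx":0,"wy":0,"wz":0,"jaw":1},{"x":0,"y":0,"z":35,"wx":0,"wy":0,"wz":0,"jaw":1},{"x":0,"y":0,"z":35,"wx":0,"wy":0,"wz":0,"jaw":1},{"x":0,"y":0,"z":35,"wx":0,"wy":0,"wz":0,"jaw":1},{"x":0,"y":0,"z":30,"wx":0,"wy":0,"wz":0,"jaw":1},{"x":0,"y":0,"z":25,"wx":0,"wy":0,"wz":0,"jaw":1},{"x":0,"y":0,"z":18,"wx":0,"wy":0,"wz":0,"jaw":1},{"x":0,"y":0,"z":0,"wx":0,"wy":0,"wz":0,"jaw":1},{"x":0,"y":0,"z":0,"wx":0,"wy":0,"wz":0,"jaw":1}]'
python3 -c "
from h import *
delta([.452,-.380,.226],-7.5)"
```

```text
time_s: 3.48
ee_pos: [0.4525, -0.3786, 0.2265]
ee_rot: [[-0.992, 0.127, -0.001], [0.127, 0.992, 0.001], [0.001, 0.001, -1.0]]
wrist_force: [-0.0, -0.0, 0.1]
grip_width: 0.0947
grasp_force: 0.0
tcp [ 0.4525 -0.3786  0.2265] shift [ 0.4 -1.5  0.5] wz 0.19
```

```bash

python3 -m handwheel '[{"x":0,"y":-1.5,"z":0,"wx":0,"wy":0,"wz":0,"jaw":0},{"x":0,"y":0,"z":0,"wx":0,"wy":0,"wz":0,"jaw":0},{"x":0,"y":0,"z":0,"wx":0,"wy":0,"wz":0,"jaw":0},{"x":0,"y":0,"z":0,"wx":0,"wy":0,"wz":0,"jaw":0},{"x":0,"y":0,"z":0,"wx":0,"wy":0,"wz":0,"jaw":0},{"x":0,"y":0,"z":0,"wx":0,"wy":0,"wz":0,"jaw":0},{"x":0,"y":0,"z":0,"wx":0,"wy":0,"wz":0,"jaw":0},{"x":0,"y":0,"z":0,"wx":0,"wy":0,"wz":0,"jaw":0}]' 55
```

```text
time_s: 4.15
ee_pos: [0.452, -0.3803, 0.2268]
ee_rot: [[-0.992, 0.128, 0.0], [0.128, 0.992, 0.0], [-0.0, 0.0, -1.0]]
wrist_force: [0.9, 0.3, -1.0]
grip_width: 0.0474
grasp_force: 0.0
```

```bash

python3 -m handwheel '[{"x":0,"y":0,"z":0,"wx":0,"wy":0,"wz":0,"jaw":0},{"x":0,"y":0,"z":0,"wx":0,"wy":0,"wz":0,"jaw":0},{"x":0,"y":0,"z":0,"wx":0,"wy":0,"wz":0,"jaw":0},{"x":0,"y":0,"z":0,"wx":0,"wy":0,"wz":0,"jaw":0},{"x":0,"y":0,"z":0,"wx":0,"wy":0,"wz":0,"jaw":0},{"x":0,"y":0,"z":0,"wx":0,"wy":0,"wz":0,"jaw":0}]' 55
```

```text
time_s: 4.65
ee_pos: [0.452, -0.3804, 0.2267]
ee_rot: [[-0.992, 0.128, -0.0], [0.128, 0.992, 0.0], [0.0, 0.0, -1.0]]
wrist_force: [-1.0, -0.6, -0.9]
grip_width: 0.0335
grasp_force: 55.0
```

Gripped at 33.5 mm with 55 N. I lift 130 mm, turn, and traverse.

```bash

python3 -m handwheel '[{"x":0,"y":0,"z":-20,"wx":0,"wy":0,"wz":0,"jaw":0},{"x":0,"y":0,"z":-30,"wx":0,"wy":0,"wz":0,"jaw":0},{"x":0,"y":0,"z":-30,"wx":0,"wy":0,"wz":0,"jaw":0},{"x":0,"y":0,"z":-30,"wx":0,"wy":0,"wz":0,"jaw":0},{"x":0,"y":0,"z":-20,"wx":0,"wy":0,"wz":0,"jaw":0},{"x":0,"y":0,"z":0,"wx":0,"wy":0,"wz":-3.2,"jaw":0},{"x":0,"y":0,"z":0,"wx":0,"wy":0,"wz":-3.2,"jaw":0},{"x":0,"y":0,"z":0,"wx":0,"wy":0,"wz":-3.2,"jaw":0},{"x":0,"y":15,"z":0,"wx":0,"wy":0,"wz":0,"jaw":0},{"x":0,"y":30,"z":0,"wx":0,"wy":0,"wz":0,"jaw":0}]'
python3 -m handwheel '[{"x":0,"y":40,"z":0,"wx":0,"wy":0,"wz":0,"jaw":0},{"x":-5,"y":40,"z":0,"wx":0,"wy":0,"wz":0,"jaw":0},{"x":-10,"y":40,"z":0,"wx":0,"wy":0,"wz":0,"jaw":0},{"x":-10,"y":40,"z":0,"wx":0,"wy":0,"wz":0,"jaw":0},{"x":-10,"y":40,"z":0,"wx":0,"wy":0,"wz":0,"jaw":0},{"x":-10,"y":40,"z":0,"wx":0,"wy":0,"wz":0,"jaw":0},{"x":-10,"y":40,"z":0,"wx":0,"wy":0,"wz":0,"jaw":0},{"x":-10,"y":40,"z":0,"wx":0,"wy":0,"wz":0,"jaw":0},{"x":0,"y":25,"z":0,"wx":0,"wy":0,"wz":0,"jaw":0},{"x":0,"y":0,"z":0,"wx":0,"wy":0,"wz":0,"jaw":0}]'
python3 -c "
from h import *
delta([.618,.0485,.357],2.1)"
```

```text
time_s: 5.48
ee_pos: [0.4501, -0.3363, 0.3561]
ee_rot: [[-0.999, -0.036, -0.0], [-0.036, 0.999, -0.0], [0.0, -0.0, -1.0]]
wrist_force: [0.4, -0.3, -3.3]
grip_width: 0.0337
grasp_force: 55.0
time_s: 6.32
ee_pos: [0.5009, 0.0163, 0.3564]
ee_rot: [[-0.999, -0.042, -0.001], [-0.042, 0.999, 0.001], [0.001, 0.001, -1.0]]
wrist_force: [-0.6, 0.4, -3.8]
grip_width: 0.0337
grasp_force: 55.0
tcp [0.5009 0.0163 0.3564] shift [-118.4   27.3   -0.7] wz 0.3
```

```bash

python3 -m handwheel '[{"x":-15,"y":9,"z":0,"wx":0,"wy":0,"wz":0,"jaw":0},{"x":-30,"y":9,"z":0,"wx":0,"wy":0,"wz":0,"jaw":0},{"x":-30,"y":9,"z":0,"wx":0,"wy":0,"wz":0,"jaw":0},{"x":-28,"y":0,"z":0,"wx":0,"wy":0,"wz":0.3,"jaw":0},{"x":-15,"y":0,"z":10,"wx":0,"wy":0,"wz":0,"jaw":0},{"x":0,"y":0,"z":20,"wx":0,"wy":0,"wz":0,"jaw":0},{"x":0,"y":0,"z":10,"wx":0,"wy":0,"wz":0,"jaw":0},{"x":0,"y":0,"z":0,"wx":0,"wy":0,"wz":0,"jaw":0},{"x":0,"y":0,"z":0,"wx":0,"wy":0,"wz":0,"jaw":0}]'
python3 - <<'E'
from h import *
delta([.618,.0485,.317],2.1)
T=tcp();np.save("T2.npy",T)
s=arm.grab_frame("scene")[:,:,::-1];w=arm.grab_frame("wrist")[:,:,::-1]
cv2.imwrite("pics/s2.png",s);cv2.imwrite("pics/w2.png",w)
a=cv2.resize(s[280:460,200:440],(400,300),interpolation=cv2.INTER_CUBIC);b=cv2.resize(w,(400,300),interpolation=cv2.INTER_AREA)
cv2.imwrite("pics/v2.png",np.hstack([a,b]))
E
```

```text
time_s: 7.07
ee_pos: [0.6181, 0.0434, 0.3164]
ee_rot: [[-0.999, -0.033, -0.002], [-0.033, 0.999, 0.0], [0.002, 0.0, -1.0]]
wrist_force: [0.5, -0.0, -1.6]
grip_width: 0.0339
grasp_force: 55.0
tcp [0.6181 0.0434 0.3164] shift [-0.1  5.1 -0.6] wz -0.19
```

View pics/v2.png

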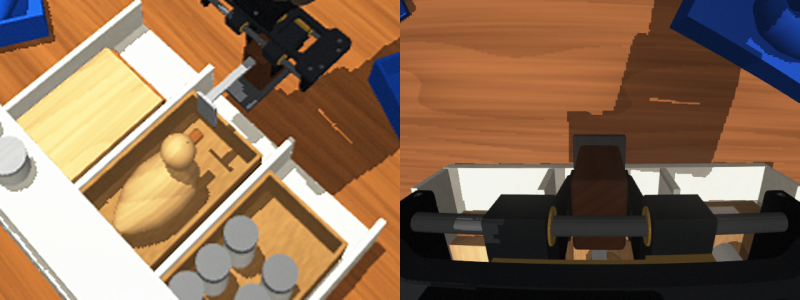

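The scene view shows the blade hanging above the carton near (324,344), ahead of the bill, and the carton's front corner at about (357,374). I check both by rays.

```bash
python3 - <<'E'
from h import *
c=cam("scene");T=np.load("T2.npy");p=T[:3,3];x=-T[:3,0];y=T[:3,1]
hz=p[2]-.2267
B=[[*(p[:2]+x[:2]*.104+y[:2]*s),hz+z] for s in(-.015,.015) for z in(.025,.075)]
print("pred blade px",proj(c,B).round(1).tolist(),np.round(B[0],4))
A=np.array([.696,.0514]);ax=np.array([.9993,.0367]);ay=np.array([-.0367,.9993])
P=[[*(A+ax*u+ay*s),.075] for u in(0,.005) for s in(-.062,.062)]
print("pred rim px",proj(c,P).round(1).tolist())
f=lambda u:np.array(u,float)*.6+[200,280]
print("seen corner px",f([262,157]),onplane(c,[f([262,157])],.075).round(4),"expect",np.round(P[1],4))
print("other px",onplane(c,[f([196,93]) ],.075).round(4),np.round(P[0],4))
im=cv2.imread("pics/s2.png");cv2.imwrite("pics/s2c.png",cv2.resize(im[315:395,285:375],(720,640)[::1] if 0 else (630,560),interpolation=cv2.INTER_CUBIC))
E
```

```text
pred blade px [[318.9, 345.5], [318.9, 334.5], [329.3, 355.4], [329.8, 344.7]] [0.7225 0.0318 0.1147]
pred rim px [[313.9, 332.9], [356.0, 372.3], [312.2, 334.4], [354.4, 374.0]]
seen corner px [357.2 374.2] [[0.6948 0.1178 0.075 ]] expect [0.6937 0.1134 0.075 ]
other px [[ 6.97e-01 -1.00e-04  7.50e-02]] [ 0.6983 -0.0106  0.075 ]
```

View pics/s2c.png

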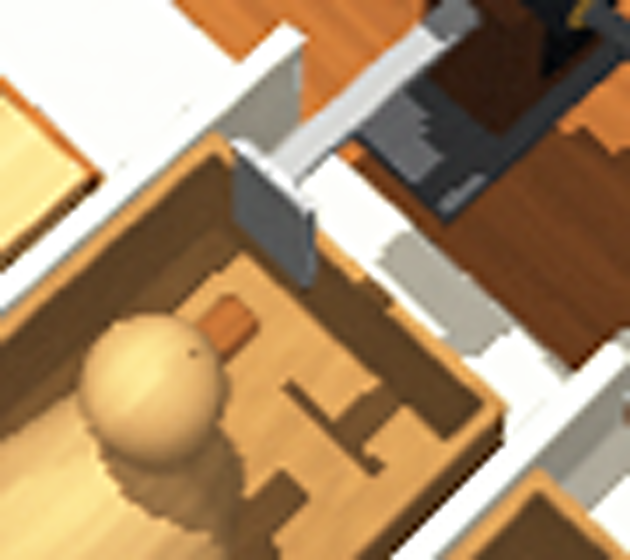

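Rays and predictions agree within about 2 px, so the blade sits 22–26 mm behind the outer front face. I lower by 63 mm with a small y centring.

```bash

python3 -m handwheel '[{"x":0,"y":6,"z":0,"wx":0,"wy":0,"wz":0,"jaw":0},{"x":0,"y":0,"z":10,"wx":0,"wy":0,"wz":0,"jaw":0},{"x":0,"y":0,"z":15,"wx":0,"wy":0,"wz":0,"jaw":0},{"x":0,"y":0,"z":15,"wx":0,"wy":0,"wz":0,"jaw":0},{"x":0,"y":0,"z":13,"wx":0,"wy":0,"wz":0,"jaw":0},{"x":0,"y":0,"z":10,"wx":0,"wy":0,"wz":0,"jaw":0},{"x":0,"y":0,"z":0,"wx":0,"wy":0,"wz":0,"jaw":0},{"x":0,"y":0,"z":0,"wx":0,"wy":0,"wz":0,"jaw":0}]'
python3 -m handwheel '[{"x":6,"y":0,"z":0,"wx":0,"wy":0,"wz":0,"jaw":0},{"x":6,"y":0,"z":0,"wx":0,"wy":0,"wz":0,"jaw":0},{"x":6,"y":0,"z":0,"wx":0,"wy":0,"wz":0,"jaw":0},{"x":6,"y":0,"z":0,"wx":0,"wy":0,"wz":0,"jaw":0},{"x":6,"y":0,"z":0,"wx":0,"wy":0,"wz":0,"jaw":0},{"x":6,"y":0,"z":0,"wx":0,"wy":0,"wz":0,"jaw":0}]'
python3 -c "
from h import *
delta([.5,.05,.2537],2.1)"
```

```text
time_s: 7.83
ee_pos: [0.6184, 0.0495, 0.2535]
ee_rot: [[-0.999, -0.034, -0.001], [-0.034, 0.999, 0.0], [0.001, 0.0, -1.0]]
wrist_force: [0.2, -0.6, -3.0]
grip_width: 0.0335
grasp_force: 55.0
time_s: 8.33
ee_pos: [0.5821, 0.0482, 0.2542]
ee_rot: [[-0.999, -0.034, 0.002], [-0.034, 0.999, 0.0], [-0.002, -0.0, -1.0]]
wrist_force: [4.1, 0.1, -3.6]
grip_width: 0.0338
grasp_force: 55.0
tcp [0.5821 0.0482 0.2542] shift [82.   4.6  0.4] wz -0.16
```

Wrist force of 4 N along x: the blade is drawing the carton. About 80 mm remain.

```bash

python3 -m handwheel '[{"x":6,"y":0,"z":0,"wx":0,"wy":0,"wz":0,"jaw":0},{"x":6,"y":0,"z":0,"wx":0,"wy":0,"wz":0,"jaw":0},{"x":6,"y":0,"z":0,"wx":0,"wy":0,"wz":0,"jaw":0},{"x":6,"y":0,"z":0,"wx":0,"wy":0,"wz":0,"jaw":0},{"x":6,"y":0,"z":0,"wx":0,"wy":0,"wz":0,"jaw":0},{"x":6,"y":0,"z":0,"wx":0,"wy":0,"wz":0,"jaw":0},{"x":6,"y":0,"z":0,"wx":0,"wy":0,"wz":0,"jaw":0},{"x":6,"y":0,"z":0,"wx":0,"wy":0,"wz":0,"jaw":0}]'
python3 -m handwheel '[{"x":6,"y":0,"z":0,"wx":0,"wy":0,"wz":0,"jaw":0},{"x":6,"y":0,"z":0,"wx":0,"wy":0,"wz":0,"jaw":0},{"x":6,"y":0,"z":0,"wx":0,"wy":0,"wz":0,"jaw":0},{"x":5,"y":0,"z":0,"wx":0,"wy":0,"wz":0,"jaw":0},{"x":4,"y":0,"z":0,"wx":0,"wy":0,"wz":0,"jaw":0},{"x":3,"y":0,"z":0,"wx":0,"wy":0,"wz":0,"jaw":0},{"x":2,"y":0,"z":0,"wx":0,"wy":0,"wz":0,"jaw":0},{"x":0,"y":0,"z":0,"wx":0,"wy":0,"wz":0,"jaw":0}]'
python3 - <<'E'
from h import *
delta([.501,.05,.2537],2.1)
s=arm.grab_frame("scene")[:,:,::-1];cv2.imwrite("pics/s3.png",s)
cv2.imwrite("pics/s3c.png",cv2.resize(s[270:430,240:440],(750,600),interpolation=cv2.INTER_CUBIC))
E
```

```text
time_s: 9.0
ee_pos: [0.5342, 0.0465, 0.2541]
ee_rot: [[-0.999, -0.034, 0.002], [-0.034, 0.999, 0.0], [-0.002, -0.0, -1.0]]
wrist_force: [5.6, -0.3, -1.1]
grip_width: 0.0339
grasp_force: 55.0
time_s: 9.67
ee_pos: [0.5023, 0.0454, 0.254]
ee_rot: [[-0.999, -0.034, 0.001], [-0.034, 0.999, 0.0], [-0.001, 0.0, -1.0]]
wrist_force: [4.3, 0.4, -0.8]
grip_width: 0.0338
grasp_force: 55.0
tcp [0.5023 0.0454 0.254 ] shift [1.1 4.6 0.3] wz -0.16
```

View pics/s3c.png

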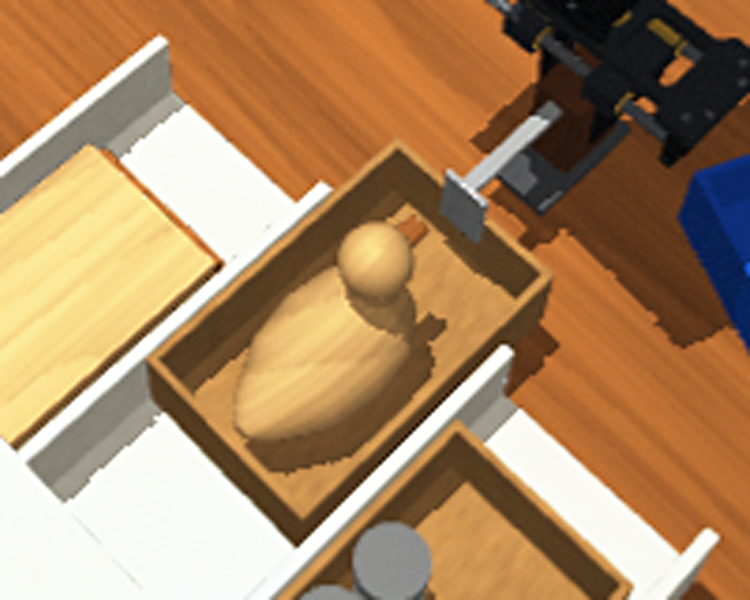

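The carton now stands out past the front edge, with the blade behind its front wall at (465,205). I measure its front corners, (398,143) and (550,272) in the crop, against the bay wall ends at (327,187) and (512,350).

```bash
python3 - <<'E'
from h import *
c=cam("scene");f=lambda u:np.array(u,float)/3.75+[240,270]
a=onplane(c,f([[398,143],[550,274]]),.075);b=onplane(c,f([[325,185],[512,350],[165,40],[715,533]]),.09)
print(a.round(4),b.round(4))
E
```

```text
[[ 0.6047 -0.0072  0.075 ]
 [ 0.5997  0.1111  0.075 ]] [[ 0.6612 -0.0103  0.09  ]
 [ 0.6542  0.1316  0.09  ]
 [ 0.6661 -0.1476  0.09  ]
 [ 0.649   0.27    0.09  ]]
```

The front stands about 50–55 mm out, well inside the range. I back the blade off the wall, lift out, and carry the hook back to its free starting spot.

```bash

python3 -m handwheel '[{"x":-5,"y":0,"z":0,"wx":0,"wy":0,"wz":0,"jaw":0},{"x":-6,"y":0,"z":0,"wx":0,"wy":0,"wz":0,"jaw":0},{"x":0,"y":0,"z":0,"wx":0,"wy":0,"wz":0,"jaw":0},{"x":0,"y":0,"z":-13,"wx":0,"wy":0,"wz":0,"jaw":0},{"x":0,"y":0,"z":-25,"wx":0,"wy":0,"wz":0,"jaw":0},{"x":0,"y":0,"z":-25,"wx":0,"wy":0,"wz":0,"jaw":0},{"x":0,"y":0,"z":-25,"wx":0,"wy":0,"wz":0,"jaw":0},{"x":0,"y":0,"z":-15,"wx":0,"wy":0,"wz":0,"jaw":0},{"x":30,"y":0,"z":0,"wx":0,"wy":0,"wz":0,"jaw":0},{"x":36,"y":0,"z":0,"wx":0,"wy":0,"wz":0,"jaw":0}]'
python3 -m handwheel '[{"x":9,"y":-20,"z":0,"wx":0,"wy":0,"wz":0,"jaw":0},{"x":0,"y":-40,"z":0,"wx":0,"wy":0,"wz":0,"jaw":0},{"x":0,"y":-40,"z":0,"wx":0,"wy":0,"wz":0,"jaw":0},{"x":0,"y":-40,"z":0,"wx":0,"wy":0,"wz":0,"jaw":0},{"x":0,"y":-40,"z":0,"wx":0,"wy":0,"wz":0,"jaw":0},{"x":0,"y":-40,"z":0,"wx":0,"wy":0,"wz":0,"jaw":0},{"x":0,"y":-40,"z":0,"wx":0,"wy":0,"wz":0,"jaw":0},{"x":0,"y":-40,"z":0,"wx":0,"wy":0,"wz":0,"jaw":0},{"x":0,"y":-40,"z":0,"wx":0,"wy":0,"wz":0,"jaw":0},{"x":0,"y":-40,"z":0,"wx":0,"wy":0,"wz":0,"jaw":0}]'
python3 -m handwheel '[{"x":0,"y":-30,"z":0,"wx":0,"wy":0,"wz":0,"jaw":0},{"x":0,"y":-13,"z":0,"wx":0,"wy":0,"wz":0,"jaw":0},{"x":0,"y":0,"z":0,"wx":0,"wy":0,"wz":0,"jaw":0},{"x":0,"y":0,"z":0,"wx":0,"wy":0,"wz":0,"jaw":0}]'
python3 -c "
from h import *
delta([.452,-.380,.2267],2.1)"
```

```text
time_s: 10.55
ee_pos: [0.4476, 0.0435, 0.357]
ee_rot: [[-0.999, -0.034, 0.001], [-0.034, 0.999, 0.0], [-0.001, -0.0, -1.0]]
wrist_force: [-0.7, 0.1, -5.3]
grip_width: 0.0338
grasp_force: 55.0
time_s: 11.38
ee_pos: [0.4508, -0.3385, 0.3562]
ee_rot: [[-0.999, -0.034, -0.001], [-0.034, 0.999, 0.001], [0.001, 0.001, -1.0]]
wrist_force: [1.0, -0.6, -2.6]
grip_width: 0.0337
grasp_force: 55.0
time_s: 11.72
ee_pos: [0.4525, -0.3792, 0.3559]
ee_rot: [[-0.999, -0.033, -0.002], [-0.033, 0.999, 0.002], [0.001, 0.002, -1.0]]
wrist_force: [0.3, 0.8, -2.9]
grip_width: 0.0341
grasp_force: 55.0
tcp [ 0.4525 -0.3792  0.3559] shift [  0.4  -1.1 129.2] wz -0.21
```

```bash

python3 -m handwheel '[{"x":0,"y":0,"z":20,"wx":0,"wy":0,"wz":0,"jaw":0},{"x":0,"y":0,"z":30,"wx":0,"wy":0,"wz":0,"jaw":0},{"x":0,"y":0,"z":30,"wx":0,"wy":0,"wz":0,"jaw":0},{"x":0,"y":0,"z":25,"wx":0,"wy":0,"wz":0,"jaw":0},{"x":0,"y":0,"z":12,"wx":0,"wy":0,"wz":0,"jaw":0},{"x":0,"y":0,"z":6,"wx":0,"wy":0,"wz":0,"jaw":0},{"x":0,"y":0,"z":3,"wx":0,"wy":0,"wz":0,"jaw":0},{"x":0,"y":0,"z":2,"wx":0,"wy":0,"wz":0,"jaw":0},{"x":0,"y":0,"z":0,"wx":0,"wy":0,"wz":0,"jaw":0}]'
python3 -m handwheel '[{"x":0,"y":0,"z":0.8,"wx":0,"wy":0,"wz":0,"jaw":0},{"x":0,"y":0,"z":0,"wx":0,"wy":0,"wz":0,"jaw":0}]'
```

```text
time_s: 12.47
ee_pos: [0.4531, -0.3794, 0.2296]
ee_rot: [[-0.999, -0.034, 0.001], [-0.034, 0.999, -0.001], [-0.001, -0.001, -1.0]]
wrist_force: [-0.5, 0.3, -3.1]
grip_width: 0.0339
grasp_force: 55.0
time_s: 12.63
ee_pos: [0.4529, -0.3795, 0.2287]
ee_rot: [[-0.999, -0.034, 0.001], [-0.034, 0.999, -0.001], [-0.001, -0.001, -1.0]]
wrist_force: [0.2, 0.0, -3.6]
grip_width: 0.0337
grasp_force: 55.0
```

```bash

python3 -m handwheel '[{"x":0,"y":0,"z":0.8,"wx":0,"wy":0,"wz":0,"jaw":0},{"x":0,"y":0,"z":0.8,"wx":0,"wy":0,"wz":0,"jaw":0},{"x":0,"y":0,"z":0,"wx":0,"wy":0,"wz":0,"jaw":0}]'
python3 -m handwheel '[{"x":0,"y":0,"z":0.6,"wx":0,"wy":0,"wz":0,"jaw":0},{"x":0,"y":0,"z":0,"wx":0,"wy":0,"wz":0,"jaw":0}]'
```

```text
time_s: 12.88
ee_pos: [0.4528, -0.3795, 0.2267]
ee_rot: [[-0.999, -0.034, 0.0], [-0.034, 0.999, -0.0], [-0.0, -0.0, -1.0]]
wrist_force: [-0.6, -1.4, 0.2]
grip_width: 0.034
grasp_force: 55.0
time_s: 13.05
ee_pos: [0.4528, -0.3796, 0.2266]
ee_rot: [[-0.999, -0.034, 0.001], [-0.034, 0.999, -0.001], [-0.001, -0.001, -1.0]]
wrist_force: [-1.0, 1.1, 9.4]
grip_width: 0.0337
grasp_force: 55.0
```

The foot is on the bench (9 N upward). I open the fingers, then rise.

```bash

python3 -m handwheel '[{"x":0,"y":0,"z":0,"wx":0,"wy":0,"wz":0,"jaw":1},{"x":0,"y":0,"z":0,"wx":0,"wy":0,"wz":0,"jaw":1},{"x":0,"y":0,"z":0,"wx":0,"wy":0,"wz":0,"jaw":1},{"x":0,"y":0,"z":0,"wx":0,"wy":0,"wz":0,"jaw":1},{"x":0,"y":0,"z":0,"wx":0,"wy":0,"wz":0,"jaw":1},{"x":0,"y":0,"z":0,"wx":0,"wy":0,"wz":0,"jaw":1},{"x":0,"y":0,"z":0,"wx":0,"wy":0,"wz":0,"jaw":1},{"x":0,"y":0,"z":0,"wx":0,"wy":0,"wz":0,"jaw":1},{"x":0,"y":0,"z":0,"wx":0,"wy":0,"wz":0,"jaw":1}]'
python3 -m handwheel '[{"x":0,"y":0,"z":-15,"wx":0,"wy":0,"wz":0,"jaw":1},{"x":0,"y":0,"z":-30,"wx":0,"wy":0,"wz":0,"jaw":1},{"x":0,"y":0,"z":-30,"wx":0,"wy":0,"wz":0,"jaw":1},{"x":0,"y":0,"z":-35,"wx":0,"wy":0,"wz":0,"jaw":1},{"x":0,"y":0,"z":-35,"wx":0,"wy":0,"wz":0,"jaw":1},{"x":20,"y":20,"z":-20,"wx":0,"wy":0,"wz":0,"jaw":1},{"x":0,"y":0,"z":0,"wx":0,"wy":0,"wz":0,"jaw":1},{"x":0,"y":0,"z":0,"wx":0,"wy":0,"wz":0,"jaw":1}]'
python3 - <<'E'
from h import *
cv2.imwrite("pics/s4.png",arm.grab_frame("scene")[:,:,::-1])
E
```

```text
time_s: 13.8
ee_pos: [0.4528, -0.3795, 0.2257]
ee_rot: [[-0.999, -0.034, 0.0], [-0.034, 0.999, 0.0], [-0.0, 0.0, -1.0]]
wrist_force: [-0.3, 0.7, -0.6]
grip_width: 0.0883
grasp_force: 0.0
time_s: 14.47
ee_pos: [0.4317, -0.3596, 0.3919]
ee_rot: [[-0.999, -0.034, 0.002], [-0.034, 0.999, -0.002], [-0.002, -0.002, -1.0]]
wrist_force: [-0.0, -0.8, -0.3]
grip_width: 0.0953
grasp_force: 0.0
```

View pics/s4.png

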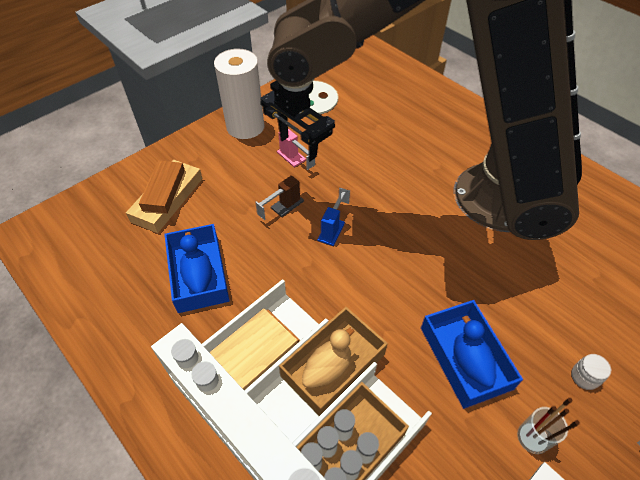

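The hook stands upright at (285,197), the bird carton stands out of its bay at (333,360), and the jar carton is unmoved at (345,440). I hand it in.

```bash
python3 -c "
from bench import arm
print(arm.close_job())"
```

```text
the job is handed in; nothing more can be done
None
```

The job is handed in at about 14.5 s (verdict not shown): the hook drew the bird carton about 50–55 mm out past the shelf edge, the jar carton looks unmoved, and the hook stands upright on the bench clear of the carton.

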